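# Empty and peel off the top parts tray

### The arm

A 6-joint arm with a two-finger parallel gripper is mounted at the origin on the work surface. World frame = base frame: x ahead of the robot, y to its left, z up, the work surface at z = 0. Lengths are in m, angles in rad, forces in N, time in s.
With the tool pointing down it reaches from about 0.325 to 0.775 m from the base axis. Payload 5.5 kg.
Tool frame: the origin (TCP) lies on the front face of the gripper's body, between the roots of the fingers; the fingertips stand 73 mm ahead of it and the grasp point (between the pads) lies 54 mm ahead of it; z points along the fingers, y is the direction in which the jaws open and shut (so a half turn about z gives the same grasp; the last joint's range is limited). The gripper opens to 85 mm and grips with 20 to 120 N. Pads are 22 mm wide; open, the fingers measure 114 mm over their backs; the gripper's body (76 mm by 85 mm) begins 54 mm behind the grasp point. The pads swing forward as they close: fully open they stand 13 mm farther back than shut.
Start: joints at [-1.194, 0.091, 1.231, -0, 1.82, -0.057], TCP at [0.252, -0.544, 0.304] pointing down, gripper open.
Joint ranges: [-2.87, 2.87], [-0.86, 2.18], [0.17, 2.46], [-1.51, 4.65], [0.06, 2.69], [-2.65, 2.65]. Speed limits (rad/s): [2.57, 2.57, 3.01, 3.14, 3.14, 3.14].

### API

Orientations are given as a 3x3 rotation matrix whose columns are the frame's x, y, z axes.
In Python, from workcell import manip, viewer gives the robot as it stands.
- The arm moves only by the tool step_arm, never from a script. Its argument "series" is a list of rows, each a list of 3 entries, a list of its own where there are three numbers: the closure, from 0 (fully open) to 1 (shut), then the shift along the tool's x, y, z in units of 0.3 m (1.0 is 0.3 m), then the turn, a rotation vector about the tool's x, y, z in units of 0.1 rad (1.0 is 0.1 rad). A call has 1 to 10 rows; each row shifts and turns the commanded pose from where the row before left it, along the tool's axes as they then stand; what a row does not reach is not made up. A row lasts 1/12 s, in which the tool goes at most 41.7 mm and 7.16 degrees, less where a joint would pass 70% of its speed; a pose out of reach is approached as far as the arm can. A call with a number of a shift or a turn outside -1 to 1 is refused whole. A call with a gripper value outside its range is refused whole. The fingers move at their own pace and stop on an object; "squeeze" is the grip in N (left out, the last holds). Time passes only in rows, so rows that do not move let the fingers close. It gives the time, the measured TCP pose, the force and the opening at its end, in the units of the state.
- manip.observe(): the state, without advancing time (a new reading comes with each control period).
- viewer.grab_frame(name): name is "scene" or "side" or "wrist"; returns the picture (420x560x3 uint8, blue, green, red); there is no depth.
- viewer.get_calibration(name): a dict with "vertical_fov" (degrees; the focal length in pixels is half the picture's height over the tangent of half this angle, whatever the lens; pixels are square), "cx", "cy" (the principal point, pixels), "world_to_cam" (4x4, takes a point from world to camera coordinates). Camera axes: x right, y up, looking along -z (the intrinsics and any distortion apply to the point x, -y, -z); pixel columns grow to the right and rows downward; lengths in m; the calibration is good to about 2 mm. A picture is of the moment at which its call begins: read the wrist's pose just before it. get_calibration takes no time and is no camera call; for the wrist camera it gives the pose at the moment of the call.
- manip.hand_in(): hands the job in, once; it reports no verdict.
The state is a dict: "t": time; "joint_pos": joint angles; "joint_vel": joint speeds; "joint_torque": joint torques, N m; "position": TCP position; "tcp_rot": TCP orientation; "wrist_force": force on the tool from outside, world axes, zero at the start; "ft_torque": the same for the moment, N m; "gripper_width": opening from 0.0 (shut) to 1.0 (fully open).
Only numpy, scipy, OpenCV 4.12 (cv2) and the standard library are available. Lean on these libraries where they do the work, as an engineer would, in place of code of your own. Each camera call takes 0.05 s, during which the arm holds its last target.

### The job

The top tray of the nested stack of parts trays on the bench has two wooden offcuts lying in it: put both into the open-fronted scrap bin. The trays cling together, so then take the empty top tray by its rim at one corner and raise that corner first while the opposite corner stays down in the nest, peel it off, and hold it up level, open side up, about 10 cm clear above the rest of the stack, finishing still holding it there in the gripper. The rest of the stack must stay standing where it is, and the jar, the screwdriver and the bin of bolts must be left alone.

Things in the scene. Friction and masses are not known exactly. Their poses are not given: they have to be found in the camera images.
- stack: the rest of the stack: 7 dark grey plastic trays nested together, loose on the bench, moving as one, 1.3 kg; 240 (x) by 170 (y) by 110 mm high. Origin: centre of the underside, z up. At each corner a hidden sprung lug drags on the top tray with 1 to 2 N until that corner has risen 5 mm: one corner lifts with 4 to 5 N; over about 6 N there tips the stack
- tray: the top tray, alike, rigid, loose, 0.17 kg; 240 (x) by 170 (y) by 38 mm high, corners cut at 45 degrees (faces 40 mm long). Origin: centre of the underside, nested 84 mm above the stack's. Upright rim bar all round, 10 mm thick, 12 mm deep; inside, 9.5 mm down, a ledge juts 4 mm in. Sloping walls; floor 2.5 mm thick, 188 by 118 mm, with a ridge 12 mm wide, 5 mm high across its middle (along y)
- corner_a (a point): top of the tray's rim bar, middle of the +x +y corner (102, 67, 38 mm in the tray's frame); pinch the bar along the tray's (1, 1) direction, its faces are vertical. The rims below lie flush right under its outer face: a finger more than 12 mm below the rim's top also grips them. It lies diagonally across from corner_c
- corner_b (a point): the same at the -x +y corner (-102, 67, 38 mm); pinch along (-1, 1). Its opposite is corner_d
- corner_c (a point): the same at the -x -y corner (-102, -67, 38 mm); pinch along (1, 1)
- corner_d (a point): the same at the +x -y corner (102, -67, 38 mm); pinch along (-1, 1)
- offcut_square: offcut of planed pine batten, a block with square ends, 30 mm (x) by 54 mm (y) by 28 mm high, 24 g, lying on the tray's floor. Origin: centre of its underside; grasp it across its 30 mm (x)
- offcut_mitred: offcut of the same batten with one slanting end, 30 mm (x) wide, 28 mm high, 22 g, on the tray's floor; along y from -30 mm to +12 mm on its +x side, to +30 mm on its -x side. Origin on the underside; middle at about y = -5 mm; grasp it across its 30 mm (x)
- scrap_bin: blue plastic open-fronted parts bin used for scrap, fixed on the bench, 200 mm (x) by 160 mm (y) by 100 mm high, walls and floor 3 mm, open on top; its front wall (-x) is only 50 mm high. Origin: centre of its underside
- jar: glass jar with a steel screw lid, 72 mm across and 95 mm high, standing beyond the work; leave alone. Origin: centre of its underside
- screwdriver: screwdriver with a black handle, 200 mm long, lying beyond the work; leave alone. Origin near its middle
- bolt_bin: small red open-fronted bin with bolts, 110 by 90 by 55 mm, beyond the work; leave alone. Origin: centre of its underside
Things that resemble listed ones, but are neither listed nor needed, are in the scene too. What is shaped like the offcut_mitred but orange is not meant. What is shaped like the offcut_square but blue is not meant.

How it is judged:
On the way, in this order (a step that is already met when the one before it is completed fails the run):
1. both offcuts lie in the scrap bin, the top tray still nested in the stack (x of offcut_square in the frame of scrap_bin between -0.095 and 0.095 m and y of offcut_square in the frame of scrap_bin between -0.075 and 0.075 m and z of offcut_square in the frame of scrap_bin between -0.01 and 0.06 m and linear speed of each of offcut_square, offcut_mitred below 0.05 m/s and x of offcut_mitred in the frame of scrap_bin between -0.095 and 0.095 m and y of offcut_mitred in the frame of scrap_bin between -0.075 and 0.075 m and z of offcut_mitred in the frame of scrap_bin between -0.01 and 0.06 m and z of each of corner_a, corner_b, corner_c, corner_d in the frame of stack below 0.128 m), for 0.2 s.
2. one corner of the tray is raised by the fingers at least 20 mm out of the nest while the opposite corner is still down in it (within 8 mm) (contact force between the fingers and tray above 0.5 N and ((z of corner_a in the frame of stack above 0.142 m and z of corner_c in the frame of stack below 0.13 m) or (z of corner_b in the frame of stack above 0.142 m and z of corner_d in the frame of stack below 0.13 m) or (z of corner_c in the frame of stack above 0.142 m and z of corner_a in the frame of stack below 0.13 m) or (z of corner_d in the frame of stack above 0.142 m and z of corner_b in the frame of stack below 0.13 m))), for 0.1 s.
At the end, for the whole second after the job is handed in: Tray held still by the fingers alone, underside 60 mm or more above the rest of the stack, open side up and level within 15 degrees; both offcuts in the scrap bin; the rest of the stack upright and, like jar, screwdriver and bolt bin, within 30 mm of where it was (height (world z) of tray above 0.17 m and angle between tray's own z axis and vertical below 0.26 rad and contact force between the fingers and tray above 1 N and contact force between tray and stack below 0.05 N and contact force between tray and scrap_bin below 0.05 N and linear speed of tray below 0.03 m/s and distance of each of stack, jar, screwdriver, bolt_bin from where it was at the start of the episode below 0.03 m and angle between stack's own z axis and vertical below 0.05 rad and z of tray in the frame of stack above 0.17 m and x of offcut_square in the frame of scrap_bin between -0.095 and 0.095 m and y of offcut_square in the frame of scrap_bin between -0.075 and 0.075 m and z of offcut_square in the frame of scrap_bin between -0.01 and 0.06 m and linear speed of each of offcut_square, offcut_mitred below 0.05 m/s and x of offcut_mitred in the frame of scrap_bin between -0.095 and 0.095 m and y of offcut_mitred in the frame of scrap_bin between -0.075 and 0.075 m and z of offcut_mitred in the frame of scrap_bin between -0.01 and 0.06 m); the arm keeps its last pose, push and grip.
It fails at once if the rest of the stack is lifted or tipped over (more than 20 mm or 8 degrees) (height (world z) of stack above 0.02 m or angle between stack's own z axis and vertical above 0.14 rad).
It fails at once if the jar, the screwdriver or the bin of bolts is knocked away (more than 30 mm) (distance of any of jar, screwdriver, bolt_bin from where it was at the start of the episode above 0.03 m).
It also fails if it takes over 62 s, if anything falls off the work surface, if the arm or the gripper's body presses on something with over 40 N, if the wrist force passes 120 N, or if a joint passes its speed limit or range.

## Working session

There is one attempt and no reset: what is moved stays moved. The work goes in short steps, Python scripts to look and compute and a tool call to move; the robot and the scene stay as the last step left them, time stands still between calls to the robot, and variables do not carry over. Pictures are saved under pics/ and viewed, and the job is handed in when it is done.

Besides the shell and the picture viewer there is one more tool, called after "Emit:" as a command line: name --argument value ..., lists and objects as JSON in quotes. step_arm: Moves the arm, as the interface text tells. Shifts and turns lie within -1 to 1; 1 stands for 0.3 m of shift or 0.1 rad of turn. Its arguments: {"type":"object","properties":{"series":{"type":"array"},"squeeze":{"type":"number"}},"required":["series"]}

```bash
mkdir -p pics; ls
python3 - <<'E'
from workcell import manip, viewer
import cv2
s=manip.observe()
for k,v in s.items(): print(k,v)
for n in ["scene","side","wrist"]:
    c=viewer.get_calibration(n); print(n,c)
    cv2.imwrite(f"pics/{n}0.png",viewer.grab_frame(n))
E
```

```text
pics
t 0.0
joint_pos [-1.19371095e+00  9.18839921e-02  1.23187263e+00  4.92436135e-06
  1.81981350e+00 -5.67125725e-02]
joint_vel [-1.28766393e-03  2.51174342e-03 -1.87297237e-04 -1.16132099e-03
  1.70240478e-04  8.18064238e-05]
joint_torque [ 1.12955706e-03 -4.58730841e+01 -4.18019021e+01 -2.19569765e-04
  1.17219510e-02  9.80218147e-06]
position [ 0.2521337  -0.54430018  0.30274317]
tcp_rot [[ 9.07375479e-01  4.20320373e-01 -7.23687360e-04]
 [ 4.20320980e-01 -9.07373621e-01  1.84028359e-03]
 [ 1.16853867e-04 -1.97400919e-03 -9.99998045e-01]]
wrist_force [-0.11430485 -1.26566553 -0.25278692]
ft_torque [-0.0088694  -0.00537856  0.01096878]
gripper_width 1.000782748579959
scene {'vertical_fov': 52.20376964235132, 'cx': 277.6942398247024, 'cy': 209.18095554378013, 'world_to_cam': array([[ 0.62052038,  0.78406446,  0.01404934, -0.31982611],
       [-0.59706116,  0.46075647,  0.65667453,  0.2762995 ],
       [ 0.50840184, -0.41586824,  0.75404322, -1.27205501],
       [ 0.        ,  0.        ,  0.        ,  1.        ]])}
side {'vertical_fov': 43.8183177431939, 'cx': 274.4075123426394, 'cy': 217.19265366589832, 'world_to_cam': array([[-0.72071777, -0.69302281,  0.01689057,  0.3679997 ],
       [ 0.35266099, -0.34555985,  0.86960831, -0.29263654],
       [-0.59682169,  0.63269881,  0.49345323, -1.03490632],
       [ 0.        ,  0.        ,  0.        ,  1.        ]])}
wrist {'vertical_fov': 59.62632077344081, 'cx': 289.0439299062094, 'cy': 208.54849379719604, 'world_to_cam': array([[ 0.42029182, -0.90738751, -0.00163988, -0.59954462],
       [ 0.86779167,  0.40247821, -0.29145997,  0.03781323],
       [ 0.26512715,  0.12107517,  0.95658162, -0.37937143],
       [ 0.        ,  0.        ,  0.        ,  1.        ]])}
```

View pics/scene0.png

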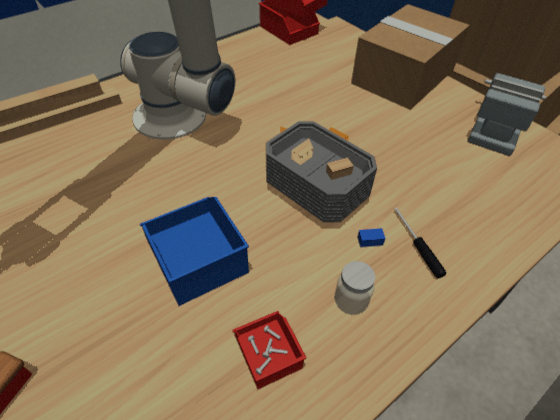

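View pics/side0.png

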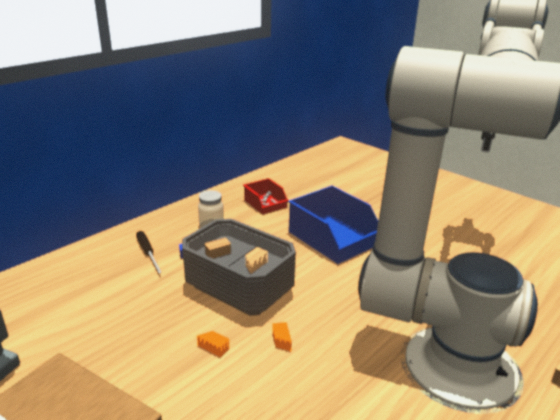

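View pics/wrist0.png

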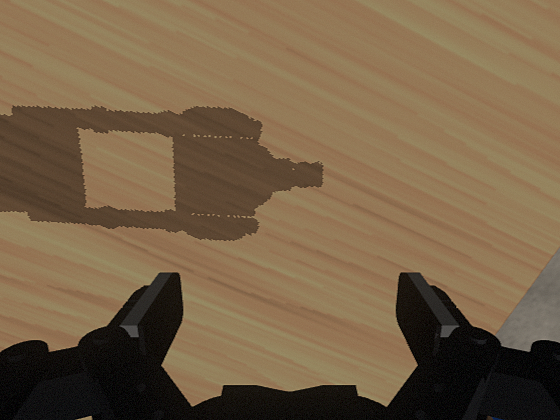

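Scene: stack centred at about (320,165) with offcuts at (303,152) and (340,168); scrap bin at (195,247); jar, bolt bin and screwdriver are on the far side. Orange and blue decoys lie on the bench. Next I'll measure.

```bash
cat > h.py <<'E'
import numpy as np, cv2
from workcell import manip, viewer
def cal(n): return viewer.get_calibration(n)
def ray(c,u,v):
    f=210/np.tan(np.radians(c["vertical_fov"]/2)); M=c["world_to_cam"]
    d=np.array([(u-c["cx"])/f,-(v-c["cy"])/f,-1.0]); R=M[:3,:3]
    return -R.T@M[:3,3], R.T@d
def onz(c,u,v,z):
    o,d=ray(c,u,v); return o+d*(z-o[2])/d[2]
def proj(c,p):
    f=210/np.tan(np.radians(c["vertical_fov"]/2)); q=c["world_to_cam"]@np.append(p,1)
    return np.array([c["cx"]+f*q[0]/-q[2], c["cy"]-f*q[1]/-q[2]])
E
python3 - <<'E'
from h import *
c=cal("scene");s=cal("side")
for nm,n,u,v,z in [("off1",c,303,147,.115),("off2",c,340,163,.115),("off2side",s,217,242,.115),("off1side",s,258,252,.115),
 ("trayL",c,267,152,.122),("trayR",c,375,172,.122),("trayTop",c,300,124,.122),
 ("binL",c,143,220,.1),("binTop",c,235,201,.1),("binR",c,247,243,.1),("binbot",c,180,272,.1),("jar",c,357,275,.095)]:
    print(nm,onz(n,u,v,z).round(3))
im=cv2.imread("pics/scene0.png")
cv2.imwrite("pics/crop0.png",cv2.resize(im[100:310,130:410],None,fx=2.85,fy=2.85,interpolation=cv2.INTER_CUBIC))
E
```

```text
off1 [0.444 0.131 0.115]
off2 [0.538 0.162 0.115]
off2side [0.542 0.161 0.115]
off1side [0.446 0.123 0.115]
trayL [0.413 0.048 0.122]
trayR [0.611 0.198 0.122]
trayTop [0.38  0.176 0.122]
binL [ 0.404 -0.267  0.1  ]
binTop [ 0.476 -0.087  0.1  ]
binR [ 0.583 -0.132  0.1  ]
binbot [ 0.561 -0.27   0.1  ]
jar [ 0.767 -0.01   0.095]
```

View pics/crop0.png

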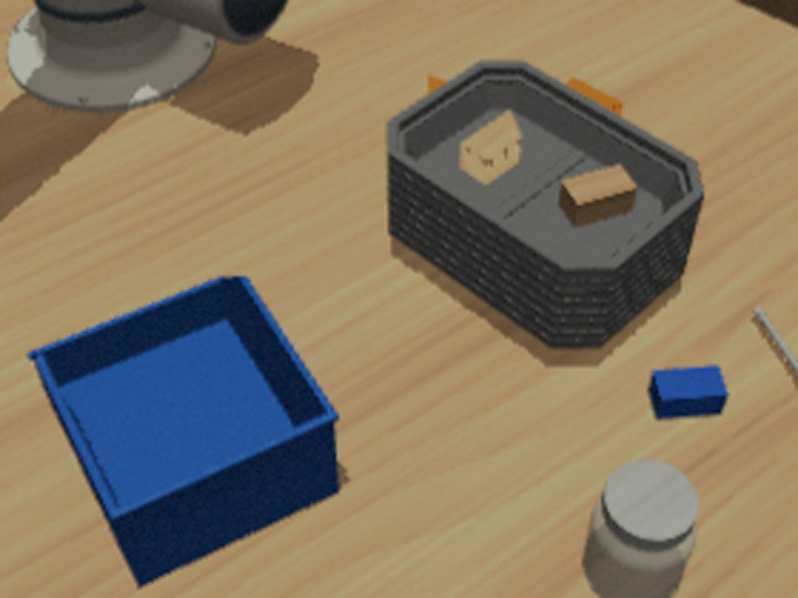

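Run:
```python
from h import *
s=manip.observe();c=cal("wrist");R=s["tcp_rot"];M=c["world_to_cam"];Rc=M[:3,:3]
o=-Rc.T@M[:3,3]
print("cam in tool",R.T@(o-s["position"]));print("axes in tool (x right,y up,-z view)\n",(R.T@Rc.T).round(3))
```

```text
cam in tool [ 0.07438906  0.00016451 -0.07010646]
axes in tool (x right,y up,-z view)
 [[-0.     0.957  0.292]
 [ 1.     0.    -0.   ]
 [-0.     0.292 -0.957]]
```

Emit:
step_arm --series '[[0,[0.086,-0.099,-0.011],[0,0,0]],[0,[0.086,-0.099,-0.011],[0,0,0]],[0,[0.086,-0.099,-0.011],[0,0,0]],[0,[0.086,-0.099,-0.011],[0,0,0]],[0,[0.086,-0.099,-0.011],[0,0,0]],[0,[0.086,-0.099,-0.011],[0,0,0]],[0,[0.086,-0.099,-0.011],[0,0,0]],[0,[0.086,-0.099,-0.011],[0,0,0]],[0,[0.086,-0.099,-0.011],[0,0,0]],[0,[0.086,-0.099,-0.011],[0,0,0]]]'

```text
t: 0.98
position: [0.3613, -0.1647, 0.3369]
tcp_rot: [[0.908, 0.42, 0.0], [0.42, -0.908, -0.0], [0.0, 0.0, -1.0]]
wrist_force: [1.2, -0.3, -0.3]
gripper_width: 1.003
```

Emit:
step_arm --series '[[0,[0.086,-0.099,-0.011],[0,0,0]],[0,[0.086,-0.099,-0.011],[0,0,0]],[0,[0.086,-0.099,-0.011],[0,0,0]],[0,[0.086,-0.099,-0.011],[0,0,0]],[0,[0.086,-0.099,-0.011],[0,0,0]],[0,[0.086,-0.099,-0.011],[0,0,0]],[0,[0.086,-0.099,-0.011],[0,0,0]],[0,[0,0,0],[0,0,0]],[0,[0,0,0],[0,0,0]]]'

```text
t: 1.73
position: [0.438, 0.0999, 0.3594]
tcp_rot: [[0.906, 0.424, -0.001], [0.424, -0.906, -0.0], [-0.001, -0.0, -1.0]]
wrist_force: [-0.2, -0.4, 0.1]
gripper_width: 1.0
```

Run:
```python
from h import *
import pickle
s=manip.observe();c=cal("wrist");im=viewer.grab_frame("wrist")
cv2.imwrite("pics/w1.png",im);pickle.dump((c,s),open("w1.pkl","wb"))
print(s["t"],s["position"],s["joint_pos"].round(3),s["joint_vel"].round(3))
cv2.imwrite("pics/w1b.png",cv2.resize(im,(800,600),interpolation=cv2.INTER_CUBIC))
```

```text
1.7333 [0.43797708 0.09992978 0.35937273] [ 0.149 -0.291  1.489 -0.     1.945  1.281] [-0.061 -0.029  0.016 -0.014  0.008 -0.017]
```

View pics/w1b.png

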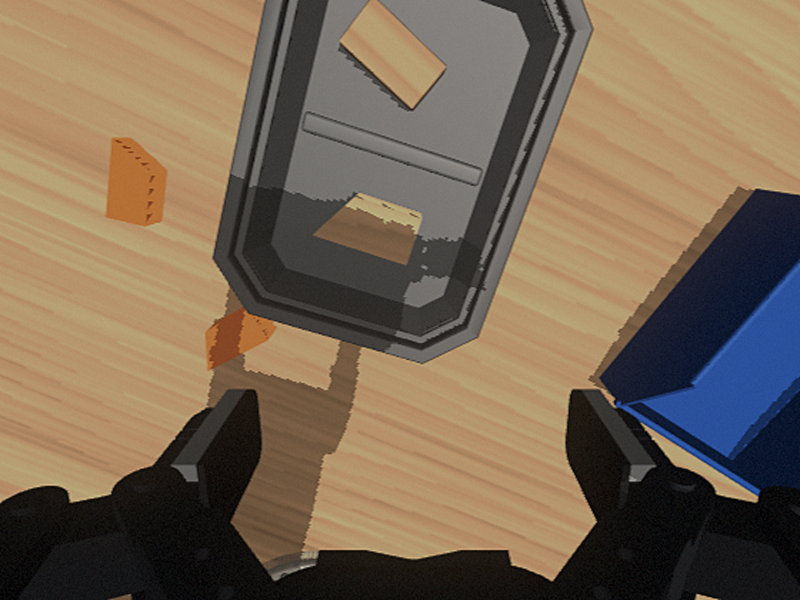

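Run:
```python
import cv2
im=cv2.imread("pics/w1.png")
cv2.imwrite("pics/w1c.png",cv2.convertScaleAbs(cv2.resize(im[0:270,140:430],None,fx=2.2,fy=2.2,interpolation=cv2.INTER_CUBIC),alpha=1.6))
cv2.imwrite("pics/w1d.png",cv2.convertScaleAbs(cv2.resize(im[110:200,200:320],None,fx=6,fy=6,interpolation=cv2.INTER_CUBIC),alpha=1.6))
```

```text
(no output)
```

View pics/w1c.png

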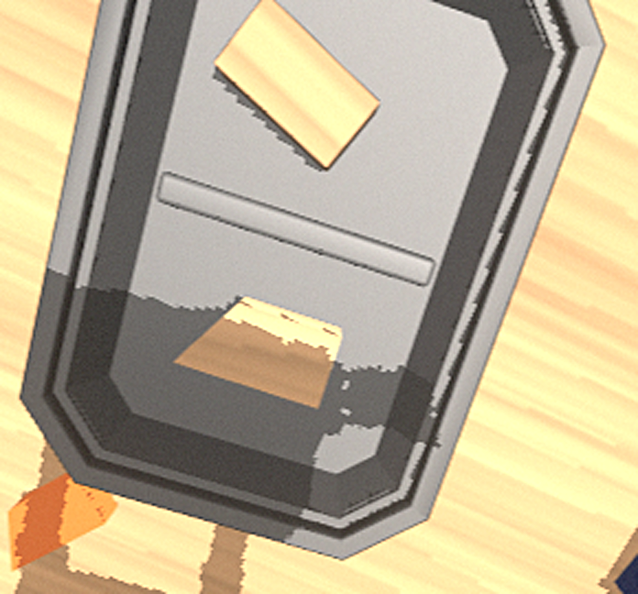

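View pics/w1d.png

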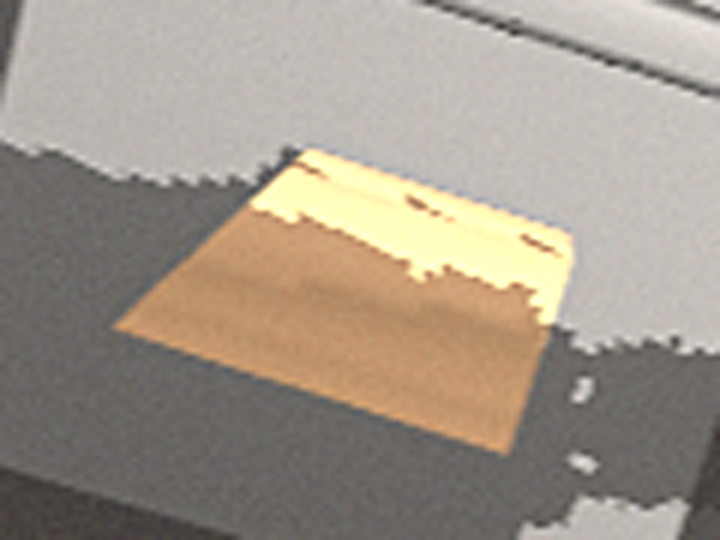

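Run:
```python
from h import *
import pickle
c,s=pickle.load(open("w1.pkl","rb"))
z=.1145
f=lambda x,y,z=z: onz(c,x,y,z)
def d(x,y,z=z): return f(200+x/6-.4,110+y/6-.4,z)
M=[d(113,328),d(510,455),d(560,250),d(290,168)]
for a in M: print("mit",a.round(4))
print([np.linalg.norm(M[i]-M[i-3])for i in range(4)])
def e(x,y,z=z): return f(140+x/2.2-.25,x*0+y/2.2-.25,z)
Q=[e(266,-2),e(380,103),e(326,169),e(214,64)]
for a in Q: print("sq",a.round(4))
print([np.linalg.norm(Q[i]-Q[i-3])for i in range(4)], sum(Q)/4)
# tray outer rim corners z=.122
T={k:e(*p,.122) for k,p in dict(nl1=(21,396),nl2=(77,476),nr1=(343,559),nr2=(428,519),fr1=(606,44),fr2=(585,0)).items()}
for k,v in T.items(): print(k,v.round(4))
print([np.linalg.norm(T[a]-T[b]) for a,b in [("nl1","nl2"),("nl2","nr1"),("nr1","nr2"),("nr2","fr1")]])
a=T["fr1"]-T["nr2"];print("yaw x",np.degrees(np.arctan2(a[1],a[0])))
b=T["nl2"]-T["nr1"];print("yaw y",np.degrees(np.arctan2(b[1],b[0])))
# ridge
z=.0915
r=[e(160,186,z),e(432,272,z)];print("ridge mid",sum(r)/2, np.degrees(np.arctan2(*(r[0]-r[1])[1::-1])))
```

```text
mit [0.4285 0.1629 0.1145]
mit [0.4358 0.1031 0.1145]
mit [0.4661 0.1093 0.1145]
mit [0.4603 0.1488 0.1145]
[np.float64(0.06027874663026755), np.float64(0.030923258475904054), np.float64(0.03992044997957357), np.float64(0.03482553752117859)]
sq [0.5608 0.1813 0.1145]
sq [0.5474 0.1306 0.1145]
sq [0.5189 0.1387 0.1145]
sq [0.5338 0.1896 0.1145]
[np.float64(0.05243560265052773), np.float64(0.029634101925437237), np.float64(0.053034780225059), np.float64(0.028170264359555358)] [0.54022404 0.16004429 0.1145    ]
nl1 [0.3928 0.2108 0.122 ]
nl2 [0.3711 0.1799 0.122 ]
nr1 [0.3837 0.0677 0.122 ]
nr2 [0.4144 0.0439 0.122 ]
fr1 [0.5962 0.0684 0.122 ]
fr2 [0.6048 0.0818 0.122 ]
[np.float64(0.037796834574433565), np.float64(0.11288672983573343), np.float64(0.0388656267679151), np.float64(0.18345595187681732)]
yaw x 7.674612670076876
yaw y 96.40617428814443
ridge mid [0.49423566 0.13969682 0.0915    ] 98.1367093755893
```

Wrist view: the tray, both offcuts and the ridge measure within about 2 mm of the given sizes. The tray centre is (0.495, 0.139) with yaw 7.5°. The mitred offcut's grasp point is (0.448, 0.130) with yaw 7°, and the square one's is (0.540, 0.160) with yaw −15.5°. I'll take the mitred one first.

Emit:
step_arm --series '[[0.4,[0.072,-0.077,0],[0,0,0]],[0.4,[0,0,0.03],[0,0,-0.97]],[0.4,[0,0,0.03],[0,0,-0.97]],[0.4,[0,0,0.03],[0,0,-0.97]],[0.4,[0,0,0.03],[0,0,-0.97]],[0.4,[0,0,0.03],[0,0,-0.97]],[0.4,[0,0,0.03],[0,0,-0.97]],[0.4,[0,0,0.03],[0,0,-0.97]],[0.4,[0,0,0.03],[0,0,-0.97]],[0.4,[0,0,0.03],[0,0,-0.97]]]'

```text
t: 2.62
position: [0.4478, 0.1262, 0.2786]
tcp_rot: [[0.259, 0.966, 0.0], [0.966, -0.259, -0.0], [-0.0, 0.0, -1.0]]
wrist_force: [-0.8, 0.5, 0.2]
gripper_width: 0.597
```

Emit:
step_arm --series '[[0.4,[0,0,0.03],[0,0,-0.97]],[0.4,[0,0,0.03],[0,0,-0.97]],[0.4,[0,0,0.03],[0,0,-0.97]],[0.4,[0,0,0],[0,0,-0.97]],[0.4,[0,0,0],[0,0,0]],[0.4,[0,0,0],[0,0,0]]]'

```text
t: 3.12
position: [0.4479, 0.1268, 0.2521]
tcp_rot: [[-0.119, 0.993, 0.0], [0.993, 0.119, -0.0], [-0.0, 0.0, -1.0]]
wrist_force: [0.5, -0.3, 0.8]
gripper_width: 0.601
```

```bash
cat > st.py <<'E'
from h import *
import sys
s=manip.observe();R=s["tcp_rot"]
print(round(s["t"],2),s["position"].round(4),"yawx",np.degrees(np.arctan2(R[1,0],R[0,0])).round(2),"z",R[:,2].round(3),"w",round(s["gripper_width"],3),"F",s["wrist_force"].round(1),"q",s["joint_pos"].round(2))
if len(sys.argv)>1:
    t=np.array(eval(sys.argv[1])); print("units",(R.T@(t-s["position"])/.3).round(4))
E
python3 st.py "[.4477,.130,.1675]"
python3 - <<'E'
from h import *
cv2.imwrite("pics/w2.png",viewer.grab_frame("wrist"))
E
```

```text
3.12 [0.4479 0.1268 0.2521] yawx 96.81 z [ 0. -0. -1.] w 0.601 F [ 0.5 -0.3  0.8] q [ 0.2  -0.28  1.67 -0.    1.75  0.08]
units [0.0108 0.0007 0.282 ]
```

View pics/w2.png

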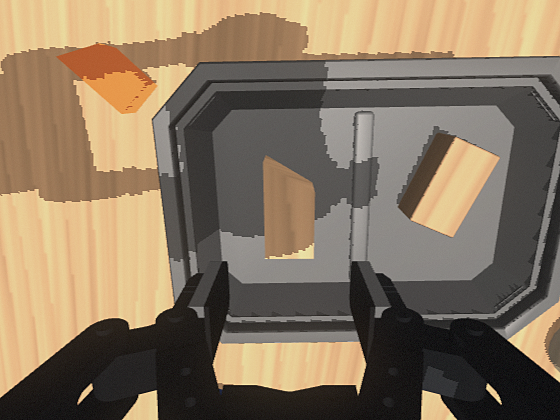

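Emit:
step_arm --series '[[0.4,[0.011,0,0.06],[0,0,0]],[0.4,[0,0,0.09],[0,0,0]],[0.4,[0,0,0.08],[0,0,0]],[0.4,[0,0,0.052],[0,0,0]],[0.4,[0,0,0],[0,0,0]],[0.7,[0,0,0],[0,0,0]],[0.8,[0,0,0],[0,0,0]],[0.8,[0,0,0],[0,0,0]],[0.8,[0,0,0],[0,0,0]]]' --squeeze 30

```text
t: 3.92
position: [0.4481, 0.1314, 0.1691]
tcp_rot: [[-0.123, 0.992, 0.003], [0.992, 0.123, 0.001], [0.0, 0.003, -1.0]]
wrist_force: [0.5, -0.3, -0.3]
gripper_width: 0.345
```

```bash
python3 st.py
```

```text
3.92 [0.4481 0.1314 0.1691] yawx 97.08 z [ 0.003  0.001 -1.   ] w 0.345 F [ 0.5 -0.3 -0.3] q [ 0.21 -0.26  1.8  -0.    1.6   0.09]
```

Run:
```python
from h import *
c=cal("scene")
im=cv2.imread("pics/side0.png")
cv2.imwrite("pics/sc.png",cv2.convertScaleAbs(cv2.resize(im[170:280,270:400],None,fx=5,fy=5,interpolation=cv2.INTER_CUBIC),alpha=2.))
im=cv2.imread("pics/scene0.png")
cv2.imwrite("pics/sc2.png",cv2.convertScaleAbs(cv2.resize(im[190:310,130:260],None,fx=5,fy=5,interpolation=cv2.INTER_CUBIC),alpha=2.))
```

```text
(no output)
```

View pics/sc.png

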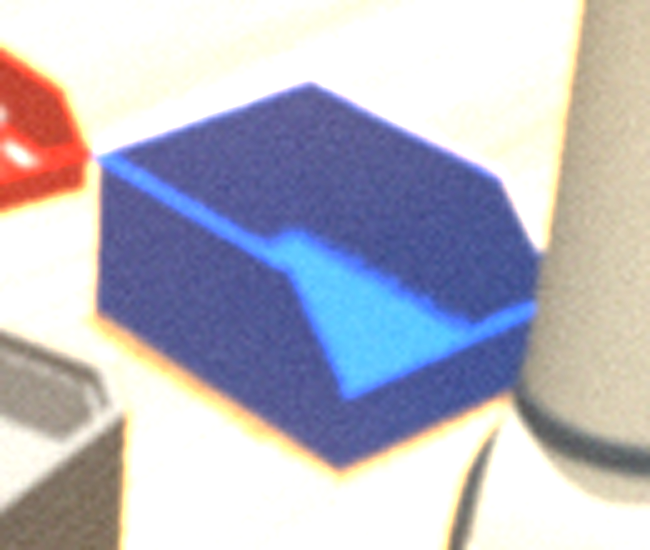

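View pics/sc2.png

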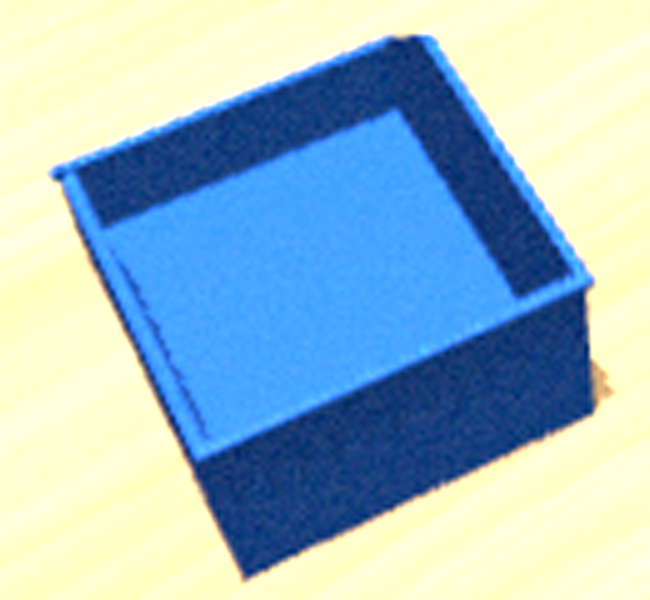

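Run:
```python
from h import *
c=cal("scene");s=cal("side")
g=lambda x,y,z: onz(c,130+x/5-.4,190+y/5-.4,z)
h=lambda x,y,z: onz(s,270+x/5-.4,170+y/5-.4,z)
for n,p in dict(backL=g(590,283,.1),backR=g(198,460,.1),bl0=g(592,412,0),br0=g(245,578,0),ffl=g(398,110,.003),fbl=g(515,297,.003),ffr=g(105,228,.003),s_backL=h(100,157,.1),s_frontL=h(345,397,.05),s_fl0=h(340,470,0),s_bl0=h(98,315,0),s_backR=h(310,83,.1)).items(): print(n,p.round(3))
```

```text
backL [ 0.59  -0.136  0.1  ]
backR [ 0.567 -0.296  0.1  ]
bl0 [ 0.584 -0.135  0.   ]
br0 [ 0.562 -0.292  0.   ]
ffl [ 0.391 -0.11   0.003]
fbl [ 0.516 -0.128  0.003]
ffr [ 0.369 -0.254  0.003]
s_backL [ 0.581 -0.13   0.1  ]
s_frontL [ 0.385 -0.099  0.05 ]
s_fl0 [ 0.389 -0.107  0.   ]
s_bl0 [ 0.579 -0.131  0.   ]
s_backR [ 0.558 -0.283  0.1  ]
```

Emit:
step_arm --series '[[0.8,[0,0,-0.05],[0,0,0]],[0.8,[0,0,-0.09],[0,0,0]],[0.8,[0,0,-0.1],[0,0,0]],[0.8,[-0.07,-0.009,0],[0,0,0]],[0.8,[-0.13,-0.018,0],[0,0,0]],[0.8,[-0.13,-0.018,0],[0,0,0]],[0.8,[-0.13,-0.018,0],[0,0,0]],[0.8,[-0.13,-0.018,0],[0,0,0]],[0.8,[-0.13,-0.018,0],[0,0,0]],[0.8,[-0.13,-0.018,0],[0,0,0]]]'

```text
t: 4.75
position: [0.4439, -0.1279, 0.2406]
tcp_rot: [[-0.124, 0.992, 0.002], [0.992, 0.124, -0.001], [-0.001, 0.002, -1.0]]
wrist_force: [-0.1, 0.6, 0.1]
gripper_width: 0.344
```

Emit:
step_arm --series '[[0.8,[-0.13,-0.018,0],[0,0,0]],[0.8,[-0.09,-0.01,0],[0,0,0]],[0.8,[0,0,0],[0,0,0]]]'

```text
t: 5.0
position: [0.4435, -0.1971, 0.2399]
tcp_rot: [[-0.118, 0.993, 0.0], [0.993, 0.118, -0.003], [-0.003, 0.0, -1.0]]
wrist_force: [0.4, 0.3, -0.7]
gripper_width: 0.344
```

```bash
python3 st.py "[.445,-.192,.125]"
python3 - <<'E'
from h import *
cv2.imwrite("pics/s3.png",viewer.grab_frame("scene"))
E
```

```text
5.0 [ 0.4435 -0.1971  0.2399] yawx 96.78 z [ 0.    -0.003 -1.   ] w 0.344 F [ 0.4  0.3 -0.7] q [-0.49 -0.22  1.65 -0.    1.72 -0.61]
units [0.0171 0.0069 0.383 ]
```

View pics/s3.png

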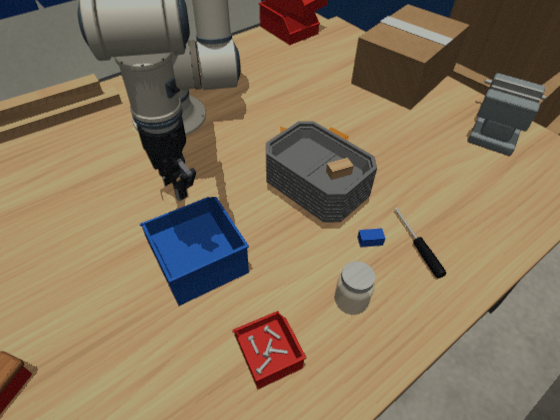

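The mitred offcut is held over the bin and the tray is undisturbed. I'll lower and release it.

Emit:
step_arm --series '[[0.8,[0.01,0.005,0.07],[0,0,0]],[0.8,[0,0,0.11],[0,0,0]],[0.8,[0,0,0.11],[0,0,0]],[0.8,[0,0,0.09],[0,0,0]],[0.8,[0,0,0],[0,0,0]],[0.4,[0,0,0],[0,0,0]],[0.4,[0,0,0],[0,0,0]],[0.4,[0,0,0],[0,0,0]],[0.4,[0,0,-0.06],[0,0,0]],[0.4,[0,0,-0.11],[0,0,0]]]'

```text
t: 5.88
position: [0.4442, -0.1887, 0.1752]
tcp_rot: [[-0.124, 0.992, -0.004], [0.992, 0.124, 0.002], [0.003, -0.004, -1.0]]
wrist_force: [0.7, -0.1, 0.4]
gripper_width: 0.595
```

```bash
python3 st.py "[.540,.160,.25]"
```

```text
5.88 [ 0.4442 -0.1887  0.1752] yawx 97.11 z [-0.004  0.002 -1.   ] w 0.595 F [ 0.7 -0.1  0.4] q [-0.47 -0.21  1.75  0.    1.61 -0.6 ]
units [ 1.1146  0.46   -0.2483]
```

Emit:
step_arm --series '[[0.4,[0,0,-0.13],[0,0,0]],[0.4,[0.06,0.025,-0.1],[0,0,0]],[0.4,[0.115,0.048,-0.02],[0,0,0]],[0.4,[0.115,0.048,0],[0,0,0]],[0.4,[0.115,0.048,0],[0,0,0]],[0.4,[0.115,0.048,0],[0,0,0]],[0.4,[0.115,0.048,0],[0,0,0]],[0.4,[0.115,0.048,0],[0,0,0]],[0.4,[0.115,0.048,0],[0,0,0]],[0.4,[0.115,0.048,0],[0,0,0]]]'

```text
t: 6.72
position: [0.5311, 0.1197, 0.2543]
tcp_rot: [[-0.124, 0.992, 0.005], [0.992, 0.124, 0.001], [0.0, 0.005, -1.0]]
wrist_force: [1.4, -0.2, 0.9]
gripper_width: 0.599
```

Emit:
step_arm --series '[[0.4,[0.11,0.048,0],[0,0,0.5]],[0.4,[0,0,0],[0,0,0.9]],[0.4,[0,0,0],[0,0,0.9]],[0.4,[0,0,0],[0,0,0.9]],[0.4,[0,0,0],[0,0,0.7]],[0.4,[0,0,0],[0,0,0]],[0.4,[0,0,0],[0,0,0]]]'

```text
t: 7.3
position: [0.541, 0.1522, 0.2534]
tcp_rot: [[0.261, 0.965, 0.003], [0.965, -0.261, 0.001], [0.001, 0.003, -1.0]]
wrist_force: [0.1, 0.1, -0.6]
gripper_width: 0.602
```

```bash
python3 st.py "[.540,.160,.1675]"
python3 - <<'E'
from h import *
cv2.imwrite("pics/w4.png",viewer.grab_frame("wrist"))
cv2.imwrite("pics/s4.png",viewer.grab_frame("scene"))
E
```

```text
7.3 [0.541  0.1522 0.2534] yawx 74.89 z [ 0.003  0.001 -1.   ] w 0.602 F [ 0.1  0.1 -0.6] q [ 0.21 -0.02  1.43  0.    1.72  0.48]
units [ 0.0236 -0.0108  0.2863]
```

View pics/w4.png

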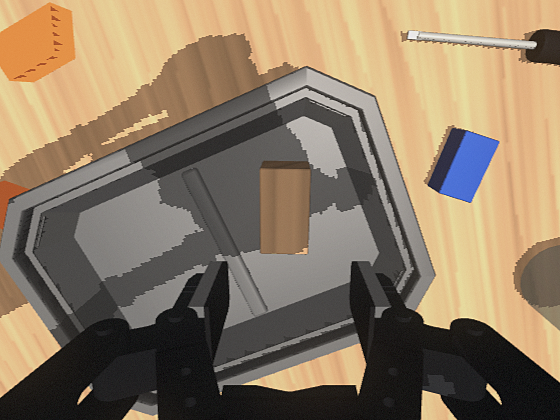

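View pics/s4.png

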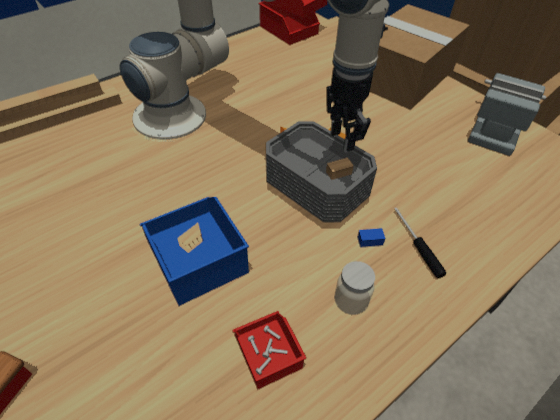

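Emit:
step_arm --series '[[0.4,[0.023,-0.01,0.06],[0,0,0]],[0.4,[0,0,0.09],[0,0,0]],[0.4,[0,0,0.085],[0,0,0]],[0.4,[0,0,0.05],[0,0,0]],[0.4,[0,0,0],[0,0,0]],[0.7,[0,0,0],[0,0,0]],[0.8,[0,0,0],[0,0,0]],[0.8,[0,0,0],[0,0,0]],[0.8,[0,0,0],[0,0,0]]]' --squeeze 30

```text
t: 8.15
position: [0.5403, 0.1596, 0.1678]
tcp_rot: [[0.263, 0.965, 0.003], [0.965, -0.263, 0.001], [0.001, 0.003, -1.0]]
wrist_force: [0.1, 0.2, -0.1]
gripper_width: 0.343
```

```bash
python3 st.py "[.52,-.205,.1675]"
```

```text
8.15 [0.5403 0.1596 0.1678] yawx 74.77 z [ 0.003  0.001 -1.   ] w 0.343 F [ 0.1  0.2 -0.1] q [0.23 0.01 1.56 0.   1.57 0.49]
units [-1.1905  0.254   0.    ]
```

Emit:
step_arm --series '[[0.8,[0,0,-0.05],[0,0,0]],[0.8,[0,0,-0.09],[0,0,0]],[0.8,[0,0,-0.12],[0,0,0]],[0.8,[-0.06,0.013,0],[0,0,0]],[0.8,[-0.13,0.028,0],[0,0,0]],[0.8,[-0.13,0.028,0],[0,0,0]],[0.8,[-0.13,0.028,0],[0,0,0]],[0.8,[-0.13,0.028,0],[0,0,0]],[0.8,[-0.13,0.028,0],[0,0,0]],[0.8,[-0.13,0.028,0],[0,0,0]]]'

```text
t: 8.98
position: [0.5255, -0.0998, 0.2452]
tcp_rot: [[0.263, 0.965, 0.002], [0.965, -0.263, -0.001], [0.0, 0.002, -1.0]]
wrist_force: [1.2, -0.4, 0.3]
gripper_width: 0.345
```

Emit:
step_arm --series '[[0.8,[-0.13,0.028,0],[0,0,0]],[0.8,[-0.13,0.028,0],[0,0,0]],[0.8,[-0.08,0.02,0],[0,0,0]],[0.8,[0,0,0],[0,0,0]],[0.8,[0,0,0],[0,0,0]]]'

```text
t: 9.4
position: [0.5208, -0.2036, 0.2445]
tcp_rot: [[0.265, 0.964, 0.001], [0.964, -0.265, -0.0], [0.0, 0.001, -1.0]]
wrist_force: [-0.1, 0.4, -0.8]
gripper_width: 0.341
```

```bash
python3 st.py "[.523,-.205,.127]"
python3 - <<'E'
from h import *
cv2.imwrite("pics/s5.png",viewer.grab_frame("scene"))
E
```

```text
9.4 [ 0.5208 -0.2036  0.2445] yawx 74.61 z [ 0.001 -0.    -1.   ] w 0.341 F [-0.1  0.4 -0.8] q [-0.43 -0.02  1.45  0.    1.71 -0.16]
units [-0.0027  0.008   0.3918]
```

View pics/s5.png

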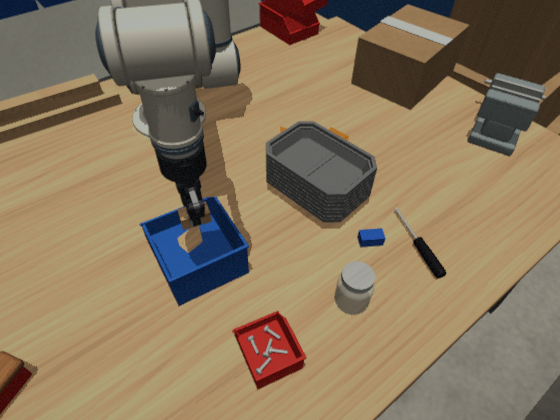

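Emit:
step_arm --series '[[0.8,[0,0.008,0.07],[0,0,0]],[0.8,[0,0,0.11],[0,0,0]],[0.8,[0,0,0.11],[0,0,0]],[0.8,[0,0,0.09],[0,0,0]],[0.8,[0,0,0],[0,0,0]],[0.4,[0,0,0],[0,0,0]],[0.4,[0,0,0],[0,0,0]],[0.4,[0,0,0],[0,0,0]],[0.4,[0,0,-0.06],[0,0,0]],[0.4,[0,0,-0.13],[0,0,0]]]'

```text
t: 10.28
position: [0.5219, -0.2021, 0.1841]
tcp_rot: [[0.263, 0.965, -0.006], [0.965, -0.263, 0.003], [0.001, -0.007, -1.0]]
wrist_force: [-0.5, 1.1, -0.7]
gripper_width: 0.606
```

Emit:
step_arm --series '[[0.4,[0,0,-0.13],[0,0,0]],[0.4,[0,0,-0.13],[0,0,0]],[0.4,[0,0,0],[0,0,0]],[0.4,[0,0,0],[0,0,0]]]'

```text
t: 10.62
position: [0.5245, -0.2034, 0.2715]
tcp_rot: [[0.263, 0.965, 0.01], [0.965, -0.263, -0.005], [-0.002, 0.011, -1.0]]
wrist_force: [0.5, 0.0, -0.6]
gripper_width: 0.599
```

```bash
python3 st.py
python3 - <<'E'
from h import *
cv2.imwrite("pics/s6.png",viewer.grab_frame("scene"))
cv2.imwrite("pics/w6.png",viewer.grab_frame("wrist"))
E
```

```text
10.62 [ 0.5245 -0.2034  0.2715] yawx 74.76 z [ 0.01  -0.005 -1.   ] w 0.599 F [ 0.5  0.  -0.6] q [-0.43 -0.02  1.4   0.    1.75 -0.16]
```

View pics/w6.png

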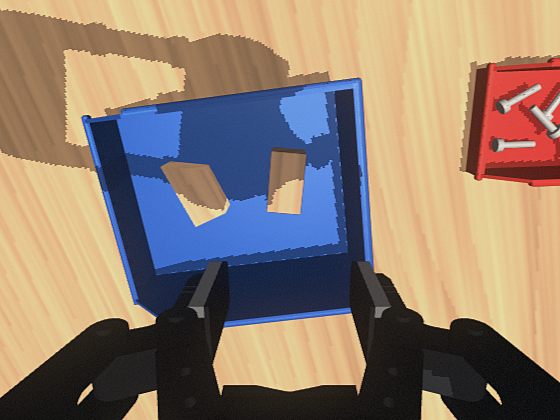

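Both offcuts lie flat in the bin, at about (197,192) and (287,182) in the wrist view, and the tray still sits nested. Next I'll hover over corner_d, predicted at (0.605, 0.086).

Emit:
step_arm --series '[[0.5,[0.1,0,0],[0,0,0]],[0.5,[0.13,0,0],[0,0,0]],[0.5,[0.13,0,0],[0,0,0]],[0.5,[0.13,0,0],[0,0,0]],[0.5,[0.13,0,0],[0,0,0]],[0.5,[0.13,0,0],[0,0,0]],[0.5,[0.13,0,0],[0,0,0]],[0.5,[0.12,0,0.03],[0,0,0]],[0.5,[0,0,0.04],[0,0,0.97]],[0.5,[0,0,0],[0,0,0.97]]]'

```text
t: 11.55
position: [0.6011, 0.089, 0.2387]
tcp_rot: [[0.444, 0.896, -0.007], [0.896, -0.444, -0.0], [-0.004, -0.006, -1.0]]
wrist_force: [0.1, -0.5, -1.3]
gripper_width: 0.5
```

Emit:
step_arm --series '[[0.5,[0,0,0],[0,0,0.97]],[0.5,[0,0,0],[0,0,0.97]],[0.5,[0,0,0],[0,0,0]],[0.5,[0,0,0],[0,0,0]],[0.5,[0,0,0],[0,0,0]]]'

```text
t: 11.97
position: [0.6019, 0.0864, 0.243]
tcp_rot: [[0.606, 0.795, -0.001], [0.795, -0.606, -0.0], [-0.001, -0.001, -1.0]]
wrist_force: [0.0, 0.1, -0.1]
gripper_width: 0.498
```

```bash
python3 st.py "[.605,.086,.20]"
python3 - <<'E'
from h import *
import pickle
c=cal("wrist");im=viewer.grab_frame("wrist");pickle.dump(c,open("w7.pkl","wb"))
cv2.imwrite("pics/w7.png",im)
cv2.imwrite("pics/w7c.png",cv2.convertScaleAbs(cv2.resize(im[0:300,0:560],None,fx=1.42,fy=1.42,interpolation=cv2.INTER_CUBIC),alpha=1.8))
print(proj(c,[.605,.086,.122]))
E
```

```text
11.97 [0.6019 0.0864 0.243 ] yawx 52.68 z [-0.001 -0.    -1.   ] w 0.498 F [ 0.   0.1 -0.1] q [0.09 0.11 1.32 0.   1.72 0.74]
units [0.0053 0.0093 0.1433]
[293.87484957 233.2660929 ]
```

View pics/w7c.png

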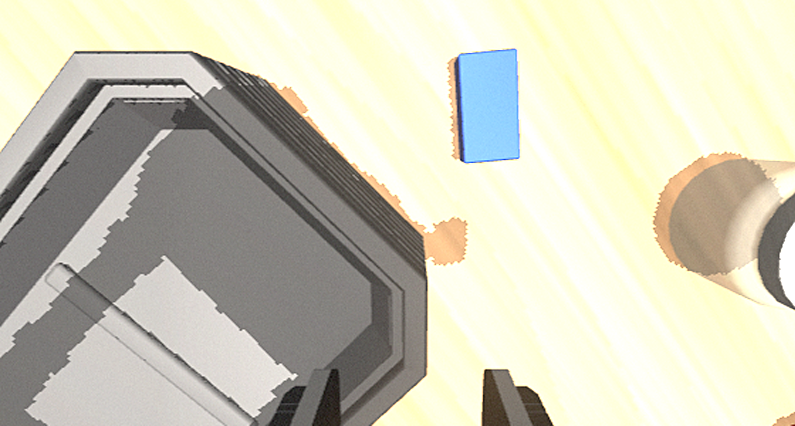

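Run:
```python
from h import *
import pickle
c=pickle.load(open("w7.pkl","rb"))
im=cv2.imread("pics/w7.png")
g=im.astype(int).sum(2)
for r in (205,220,235,250): print(r,g[r,272:312])
cv2.imwrite("pics/w7d.png",cv2.convertScaleAbs(cv2.resize(im[170:290,240:350],None,fx=5,fy=5,interpolation=cv2.INTER_CUBIC),alpha=1.8))
yaw=np.radians(7.5);d=np.array([np.cos(yaw-np.pi/4),np.sin(yaw-np.pi/4)])
a,b=onz(c,300,195,.122),onz(c,300,262.7,.122)
print(a,b,np.linalg.norm(a-b),np.degrees(np.arctan2(*(a-b)[1::-1])),"mid bar",((a+b)/2)[:2]-d*.005)
# +x+y corner: (75,52)->far end... outer cut
p=[onz(c,x/1.42,y/1.42,.122) for x,y in [(192,52),(75,52)]]
print(p,np.linalg.norm(p[0]-p[1]))
q=onz(c,192/1.42,52/1.42,.122)-a;print("edge d-a len (113.4)",np.linalg.norm(q),np.degrees(np.arctan2(q[1],q[0]))-90)
```

```text
205 [144 134 137 173 216 215 220 216 224 238 220 177 140 203 231 225 229 223
 225 232 224 217 221 228 227 237 222 179 148 394 525 510 502 508 523 520
 535 540 535 531]
220 [135 155 171 181 195 221 219 221 218 221 214 174 147 201 225 228 226 224
 220 226 220 225 221 217 227 225 220 176 143 397 527 491 492 496 484 488
 488 491 497 484]
235 [140 143 175 175 187 221 212 212 224 218 211 162 152 198 215 212 216 217
 220 219 226 221 217 221 214 229 218 157 217 428 532 505 503 519 509 517
 512 510 500 511]
250 [158 138 143 191 224 215 209 214 225 208 215 189 155 205 210 212 220 215
 214 218 219 214 221 230 226 214 221 156 216 434 529 513 510 509 500 508
 507 503 506 506]
[0.62090996 0.10156402 0.122     ] [0.59695857 0.06957065 0.122     ] 0.03996554299799218 53.18014038697089 mid bar [0.6049675  0.08861114]
[array([0.6052168, 0.211701 , 0.122    ]), array([0.57396211, 0.23553444, 0.122     ])] 0.03930506896551822
edge d-a len (113.4) 0.11124940839781143 8.109355868757461
```

View pics/w7d.png

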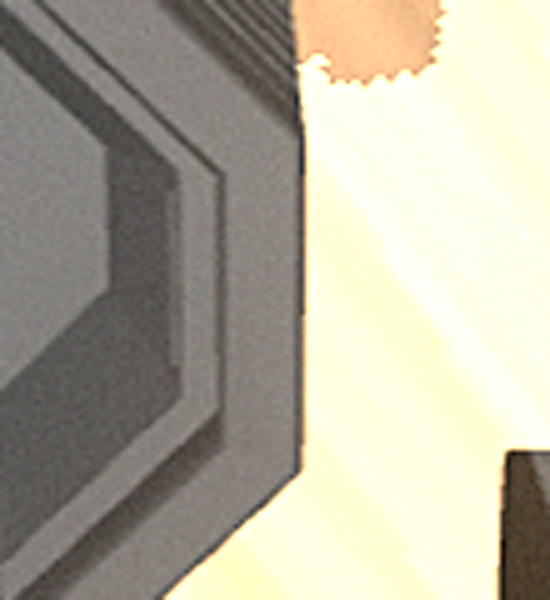

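Corner_d's cut face measures 39.97 mm against a nominal 40, which confirms the rim height. The bar middle is at (0.605, 0.0886). I'll descend to about 8 mm of finger overlap and pinch gently first.

Emit:
step_arm --series '[[0.5,[0.012,0.004,0.05],[0,0,0]],[0.5,[0,0,0.07],[0,0,0]],[0.5,[0,0,0.045],[0,0,0]],[0.5,[0,0,0.02],[0,0,0]],[0.5,[0,0,0],[0,0,0]],[0.5,[0,0,0],[0,0,0]],[0.5,[0,0,0],[0,0,0]]]' --squeeze 20

```text
t: 12.6
position: [0.6056, 0.0886, 0.1897]
tcp_rot: [[0.608, 0.794, 0.002], [0.794, -0.608, 0.0], [0.001, 0.001, -1.0]]
wrist_force: [0.3, 1.0, 0.9]
gripper_width: 0.499
```

```bash
python3 st.py "[.605,.0885,.187]"
python3 - <<'E'
from h import *
im=viewer.grab_frame("wrist")
cv2.imwrite("pics/w8.png",cv2.convertScaleAbs(im,alpha=1.6))
E
```

```text
12.6 [0.6056 0.0886 0.1897] yawx 52.53 z [ 0.002  0.    -1.   ] w 0.499 F [0.3 1.  0.9] q [ 0.09  0.13  1.39 -0.    1.62  0.74]
units [-0.0015 -0.0015  0.0091]
```

View pics/w8.png

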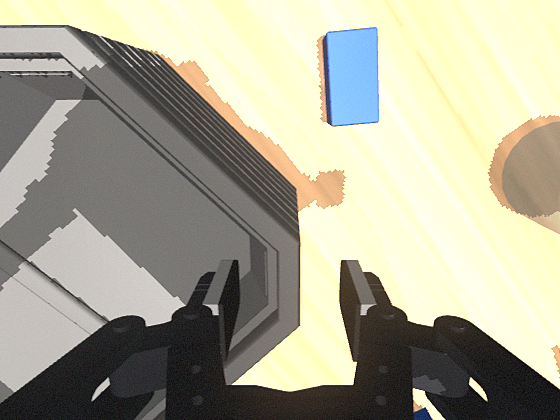

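The jaws are centred on the bar at x≈290 px. I'll lower the last 2.7 mm and close.

Emit:
step_arm --series '[[0.5,[0,0,0.009],[0,0,0]],[0.5,[0,0,0],[0,0,0]],[0.75,[0,0,0],[0,0,0]],[0.85,[0,0,0],[0,0,0]],[1.0,[0,0,0],[0,0,0]],[1.0,[0,0,0],[0,0,0]],[1.0,[0,0,0],[0,0,0]]]' --squeeze 20

```text
t: 13.23
position: [0.6053, 0.0886, 0.1859]
tcp_rot: [[0.608, 0.794, 0.0], [0.794, -0.608, 0.0], [0.0, 0.0, -1.0]]
wrist_force: [-0.6, -0.5, 1.1]
gripper_width: 0.108
```

```bash
python3 st.py "[.605,.0885,.187]"
```

```text
13.23 [0.6053 0.0886 0.1859] yawx 52.53 z [ 0.  0. -1.] w 0.108 F [-0.6 -0.5  1.1] q [ 0.09  0.13  1.4  -0.    1.61  0.74]
units [-0.001  -0.0005 -0.0035]
```

The bar is pinched, with the jaws 9.2 mm apart on the 10 mm bar and about 9 mm of overlap. I'll firm the grip, then peel about corner_b: per 0.01 rad the tool shifts (−0.0005, −0.0025, −0.0083) and turns (−0.098, 0.021, 0).

Emit:
step_arm --series '[[1.0,[0,0,0],[0,0,0]],[1.0,[0,0,0],[0,0,0]],[1.0,[0,0,0],[0,0,0]],[1.0,[-0.0003,-0.0013,-0.0042],[-0.049,0.0105,0]],[1.0,[-0.0003,-0.0013,-0.0042],[-0.049,0.0105,0]],[1.0,[-0.0003,-0.0013,-0.0042],[-0.049,0.0105,0]]]' --squeeze 110

```text
t: 13.73
position: [0.6041, 0.089, 0.1883]
tcp_rot: [[0.609, 0.793, 0.013], [0.794, -0.608, -0.007], [0.002, 0.015, -1.0]]
wrist_force: [3.5, 0.5, -3.7]
gripper_width: 0.073
```

```bash
python3 st.py
```

```text
13.73 [0.6041 0.089  0.1883] yawx 52.52 z [ 0.013 -0.007 -1.   ] w 0.073 F [ 3.5  0.5 -3.7] q [ 0.09  0.12  1.41 -0.01  1.61  0.75]
```

Emit:
step_arm --series '[[1.0,[-0.0003,-0.0013,-0.0042],[-0.049,0.0105,0]],[1.0,[-0.0003,-0.0013,-0.0042],[-0.049,0.0105,0]],[1.0,[-0.0003,-0.0013,-0.0042],[-0.049,0.0105,0]],[1.0,[0,0,0],[0,0,0]]]'

```text
t: 14.07
position: [0.603, 0.0898, 0.1939]
tcp_rot: [[0.608, 0.793, 0.028], [0.794, -0.608, -0.013], [0.007, 0.03, -1.0]]
wrist_force: [1.1, -0.1, -0.5]
gripper_width: 0.07
```

```bash
python3 st.py
python3 - <<'E'
from h import *
im=viewer.grab_frame("scene");cv2.imwrite("pics/s9.png",cv2.resize(im[90:240,230:420],None,fx=4,fy=4,interpolation=cv2.INTER_CUBIC))
E
```

```text
14.07 [0.603  0.0898 0.1939] yawx 52.54 z [ 0.028 -0.013 -1.   ] w 0.07 F [ 1.1 -0.1 -0.5] q [ 0.1   0.1   1.41 -0.02  1.6   0.75]
```

View pics/s9.png

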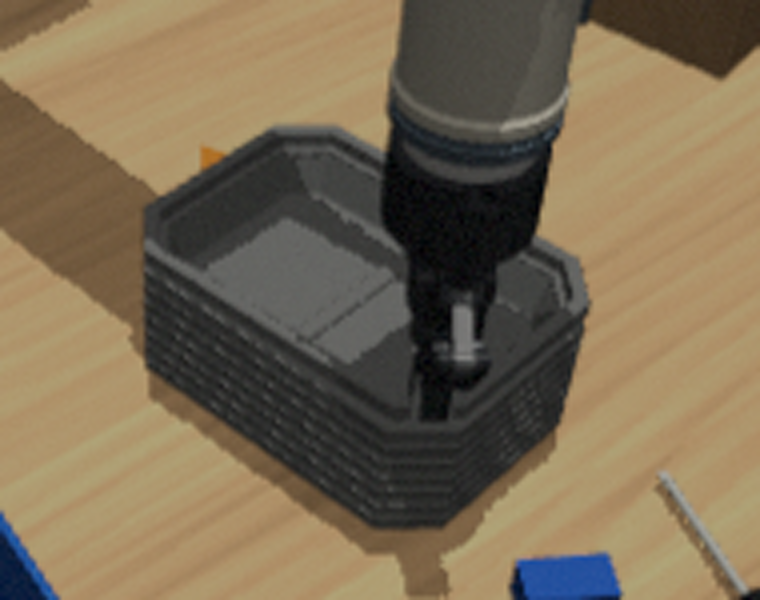

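Run:
```python
from h import *
im=viewer.grab_frame("wrist");cv2.imwrite("pics/w9.png",cv2.convertScaleAbs(cv2.resize(im[150:400,150:430],None,fx=2.8,fy=2.3,interpolation=cv2.INTER_CUBIC),alpha=1.8))
c=cal("scene"); print(proj(c,[.605,.0886,.122]))
```

```text
[337.45012298 192.20468126]
```

View pics/w9.png

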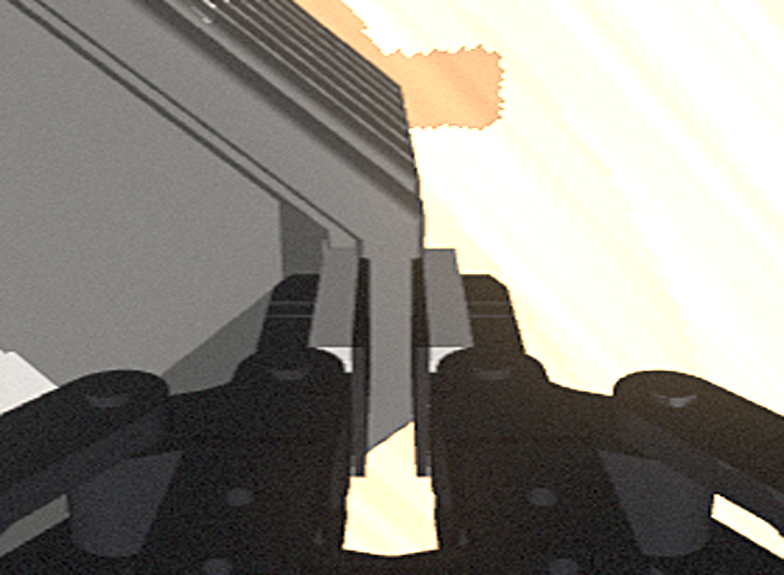

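The pads still straddle the rim bar, and the force fell once the lug passed. I'll carry on peeling.

Emit:
step_arm --series '[[1.0,[-0.0005,-0.0025,-0.0083],[-0.098,0.021,0]],[1.0,[-0.0005,-0.0025,-0.0083],[-0.098,0.021,0]],[1.0,[-0.0005,-0.0025,-0.0083],[-0.098,0.021,0]],[1.0,[-0.0005,-0.0025,-0.0083],[-0.098,0.021,0]],[1.0,[-0.0005,-0.0025,-0.0083],[-0.098,0.021,0]],[1.0,[-0.0005,-0.0025,-0.0083],[-0.098,0.021,0]],[1.0,[0,0,0],[0,0,0]]]'

```text
t: 14.75
position: [0.5981, 0.0921, 0.209]
tcp_rot: [[0.607, 0.79, 0.083], [0.794, -0.606, -0.039], [0.02, 0.09, -0.996]]
wrist_force: [1.9, -1.2, -0.7]
gripper_width: 0.072
```

```bash
python3 st.py
python3 - <<'E'
from h import *
im=viewer.grab_frame("scene");cv2.imwrite("pics/s10.png",cv2.resize(im[90:240,230:420],None,fx=4,fy=4,interpolation=cv2.INTER_CUBIC))
im=viewer.grab_frame("side");cv2.imwrite("pics/d10.png",cv2.resize(im[190:330,160:320],None,fx=4,fy=4,interpolation=cv2.INTER_CUBIC))
E
```

```text
14.75 [0.5981 0.0921 0.209 ] yawx 52.59 z [ 0.083 -0.039 -0.996] w 0.072 F [ 1.9 -1.2 -0.7] q [ 0.12  0.05  1.44 -0.05  1.57  0.77]
```

View pics/s10.png

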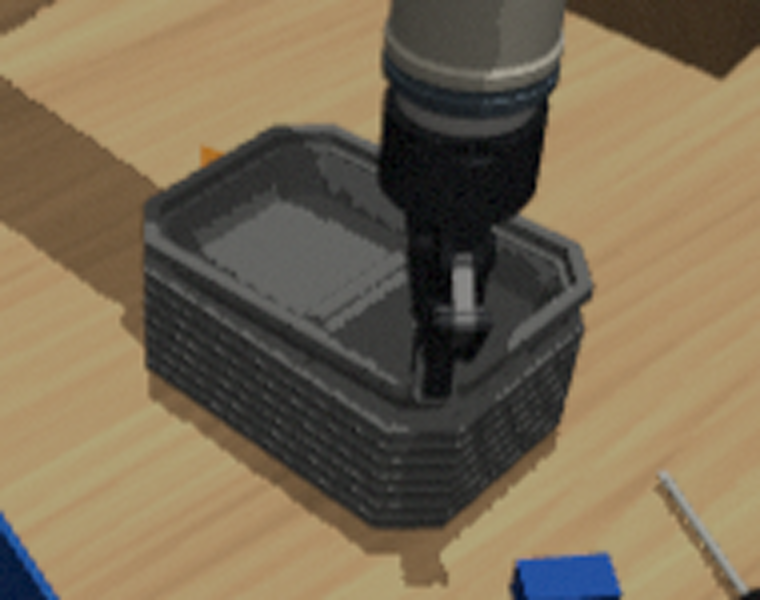

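View pics/d10.png

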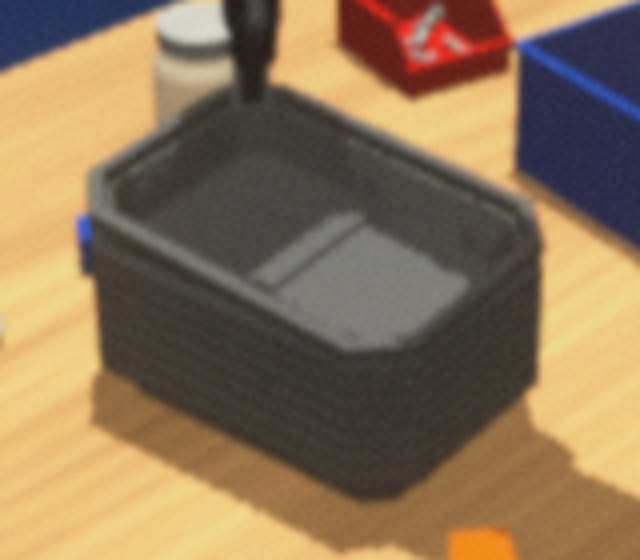

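The peel is working: corner_d is up about 22 mm and corner_b is still down in the nest. I'll go a little further, then hold.

Emit:
step_arm --series '[[1.0,[-0.0005,-0.0025,-0.0083],[-0.098,0.021,0]],[1.0,[-0.0005,-0.0025,-0.0083],[-0.098,0.021,0]],[1.0,[-0.0005,-0.0025,-0.0083],[-0.098,0.021,0]],[1.0,[0,0,0],[0,0,0]],[1.0,[0,0,0],[0,0,0]],[1.0,[0,0,0],[0,0,0]]]'

```text
t: 15.35
position: [0.5954, 0.0934, 0.2152]
tcp_rot: [[0.607, 0.787, 0.109], [0.794, -0.605, -0.051], [0.025, 0.118, -0.993]]
wrist_force: [3.0, -2.0, -0.6]
gripper_width: 0.07
```

```bash
python3 st.py
python3 - <<'E'
from h import *
im=viewer.grab_frame("scene");cv2.imwrite("pics/s11.png",cv2.resize(im[90:240,230:420],None,fx=4,fy=4,interpolation=cv2.INTER_CUBIC))
im=viewer.grab_frame("side");cv2.imwrite("pics/d11.png",cv2.convertScaleAbs(cv2.resize(im[190:330,160:320],None,fx=4,fy=4,interpolation=cv2.INTER_CUBIC),alpha=1.8))
c=cal("scene");f=cal("side")
print(proj(c,[.605,.0886,.122]), proj(f,[.385,.190,.122]))
E
```

```text
15.35 [0.5954 0.0934 0.2152] yawx 52.62 z [ 0.109 -0.051 -0.993] w 0.07 F [ 3.  -2.  -0.6] q [ 0.13  0.03  1.46 -0.06  1.56  0.78]
[337.45012298 192.20468126] [255.58282169 273.25991864]
```

View pics/s11.png

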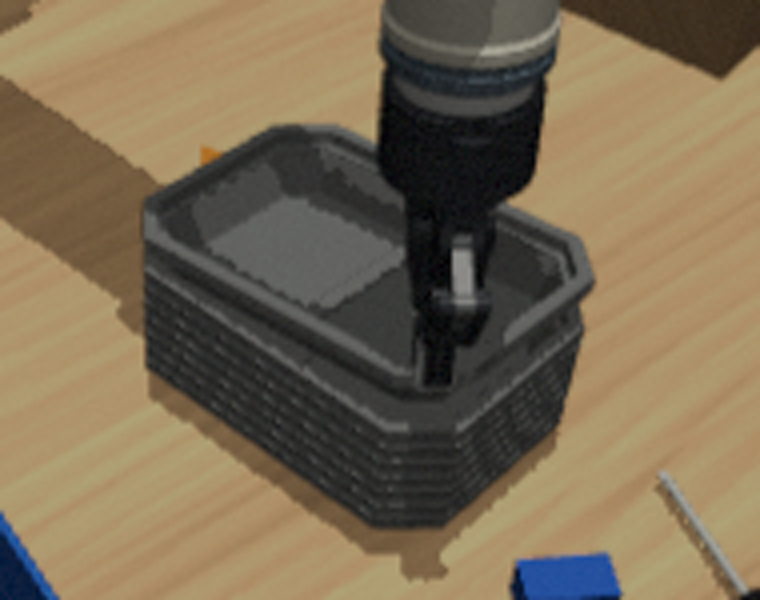

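View pics/d11.png

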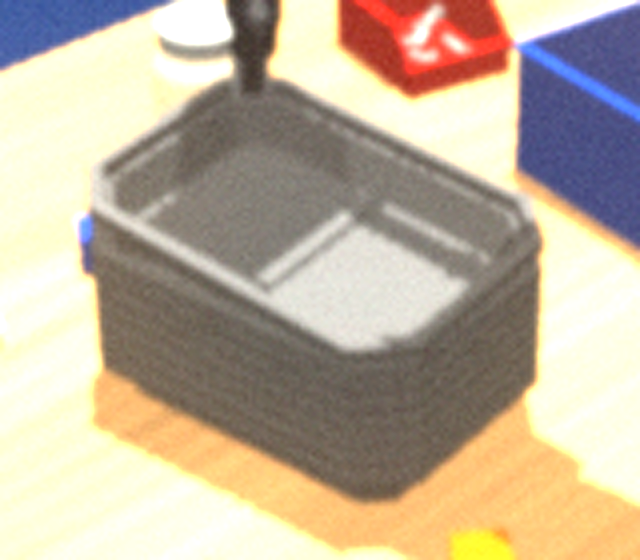

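Corner_d is up about 28 mm and corner_b is down, with the stack unmoved. Now I'll draw the last corner out, straight up and slowly, at full grip.

Emit:
step_arm --series '[[1.0,[0,0,0],[0,0,0]],[1.0,[0.0003,0.0012,-0.01],[0,0,0]],[1.0,[0.0003,0.0012,-0.01],[0,0,0]],[1.0,[0.0003,0.0012,-0.01],[0,0,0]],[1.0,[0.0003,0.0012,-0.01],[0,0,0]],[1.0,[0,0,0],[0,0,0]]]' --squeeze 120

```text
t: 15.95
position: [0.5954, 0.0936, 0.2279]
tcp_rot: [[0.607, 0.787, 0.109], [0.794, -0.605, -0.051], [0.026, 0.117, -0.993]]
wrist_force: [0.8, -0.3, -1.1]
gripper_width: 0.068
```

```bash
python3 st.py
python3 - <<'E'
from h import *
print(manip.observe()["ft_torque"])
im=viewer.grab_frame("scene");cv2.imwrite("pics/s12.png",cv2.resize(im[90:240,230:420],None,fx=4,fy=4,interpolation=cv2.INTER_CUBIC))
im=viewer.grab_frame("side");cv2.imwrite("pics/d12.png",cv2.convertScaleAbs(cv2.resize(im[190:330,160:320],None,fx=4,fy=4,interpolation=cv2.INTER_CUBIC),alpha=1.8))
E
```

```text
15.95 [0.5954 0.0936 0.2279] yawx 52.63 z [ 0.109 -0.051 -0.993] w 0.068 F [ 0.8 -0.3 -1.1] q [ 0.13  0.03  1.44 -0.06  1.58  0.78]
[-0.08046224 -0.13405511  0.016689  ]
```

View pics/s12.png

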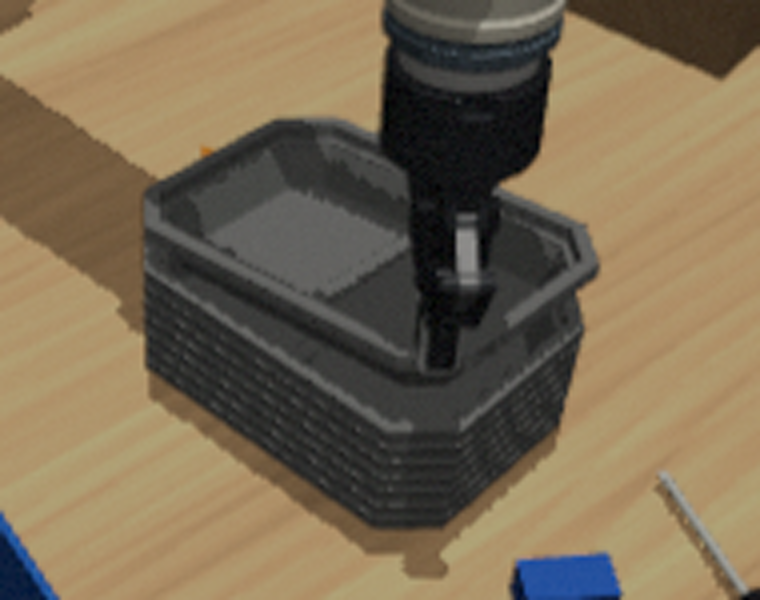

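View pics/d12.png

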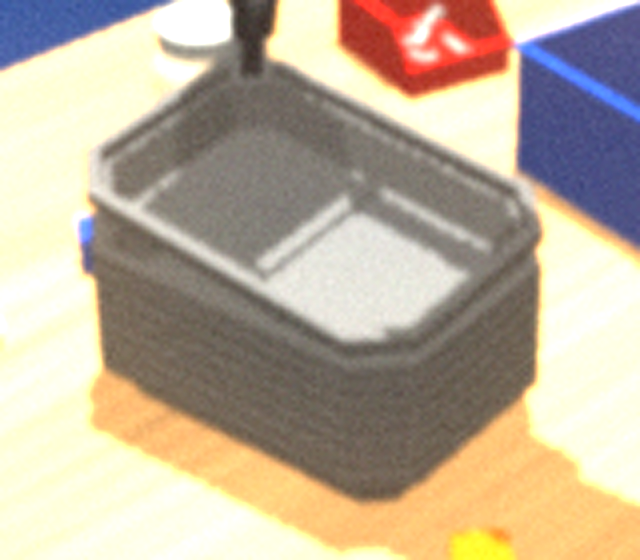

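Emit:
step_arm --series '[[1.0,[0.0005,0.0023,-0.02],[0,0,0]],[1.0,[0.0008,0.0035,-0.03],[0,0,0]],[1.0,[0.0008,0.0035,-0.03],[0,0,0]],[1.0,[0.0008,0.0035,-0.03],[0,0,0]],[1.0,[0.0008,0.0035,-0.03],[0,0,0]],[1.0,[0.0008,0.0035,-0.03],[0,0,0]],[1.0,[0.0008,0.0035,-0.03],[0,0,0]],[1.0,[0.0008,0.0035,-0.03],[0,0,0]],[1.0,[0.0008,0.0035,-0.03],[0,0,0]],[1.0,[0,0,-0.015],[0,0,0]]]'

```text
t: 16.88
position: [0.5952, 0.0938, 0.3121]
tcp_rot: [[0.607, 0.787, 0.11], [0.794, -0.605, -0.051], [0.026, 0.119, -0.993]]
wrist_force: [0.6, -0.8, -2.3]
gripper_width: 0.068
```

Emit:
step_arm --series '[[1.0,[0,0,0],[0.1,-0.021,0]],[1.0,[0,0,0],[0.2,-0.042,0]],[1.0,[0,0,0],[0.2,-0.042,0]],[1.0,[0,0,0],[0.2,-0.042,0]],[1.0,[0,0,0],[0.2,-0.042,0]],[1.0,[0,0,0],[0.2,-0.042,0]],[1.0,[0,0,0],[0.1,-0.021,0]],[1.0,[0,0,0],[0,0,0]],[1.0,[0,0,0],[0,0,0]]]'

```text
t: 17.63
position: [0.5951, 0.0937, 0.31]
tcp_rot: [[0.609, 0.794, -0.002], [0.794, -0.609, 0.001], [-0.0, -0.003, -1.0]]
wrist_force: [-0.1, 0.8, -2.0]
gripper_width: 0.065
```

```bash
python3 st.py
python3 - <<'E'
from h import *
print(manip.observe()["ft_torque"])
for n in("scene","side","wrist"):
    cv2.imwrite(f"pics/{n}13.png",viewer.grab_frame(n))
E
```

```text
17.63 [0.5951 0.0937 0.31  ] yawx 52.51 z [-0.002  0.001 -1.   ] w 0.065 F [-0.1  0.8 -2. ] q [0.1  0.1  1.21 0.   1.83 0.75]
[-0.08971097 -0.23243285  0.05628894]
```

View pics/scene13.png

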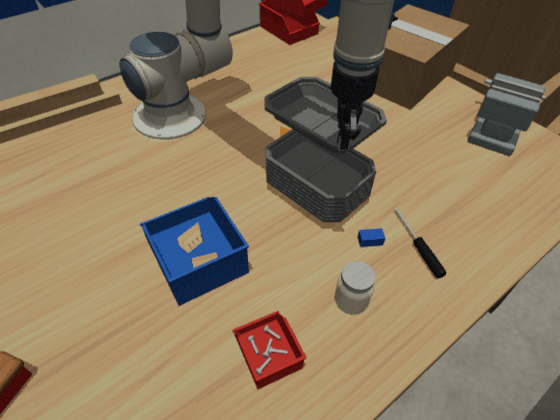

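View pics/side13.png

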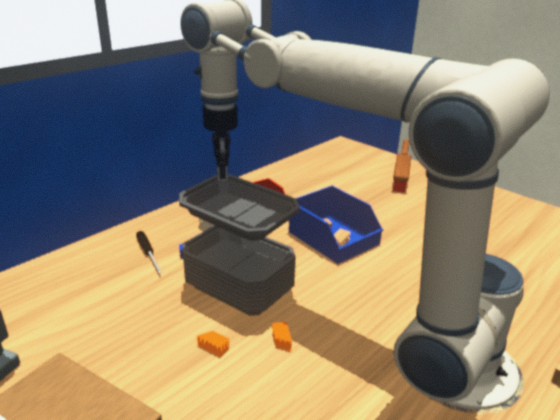

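View pics/wrist13.png

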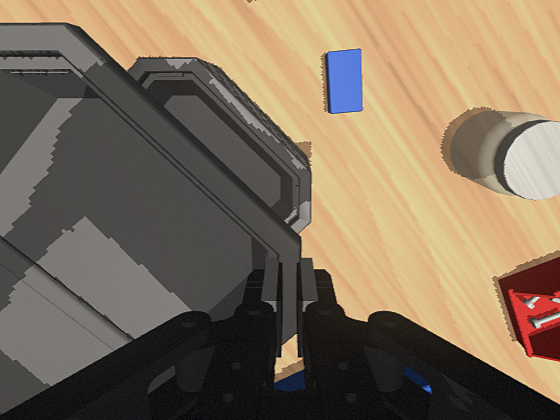

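The tray hangs level and clear of the stack, the bin still holds both offcuts, and the wrist view of the rim matches the one before the peel. I'll check height, level and stack movement numerically.

Run:
```python
import cv2
a=cv2.imread("pics/scene13.png")[70:230,250:400];b=cv2.imread("pics/side13.png")[165:315,170:310]
cv2.imwrite("pics/a13.png",cv2.convertScaleAbs(cv2.resize(a,None,fx=5,fy=3.75*4/3-1.3,interpolation=cv2.INTER_CUBIC),alpha=2))
cv2.imwrite("pics/b13.png",cv2.convertScaleAbs(cv2.resize(b,None,fx=4,fy=4,interpolation=cv2.INTER_CUBIC),alpha=2.5))
import numpy as np
for n in("scene","side"):
    d=cv2.absdiff(cv2.imread(f"pics/{n}0.png"),cv2.imread(f"pics/{n}13.png")).sum(2)
    cv2.imwrite(f"pics/diff_{n}.png",np.clip(d,0,255).astype("uint8"))
```

```text
(no output)
```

View pics/a13.png

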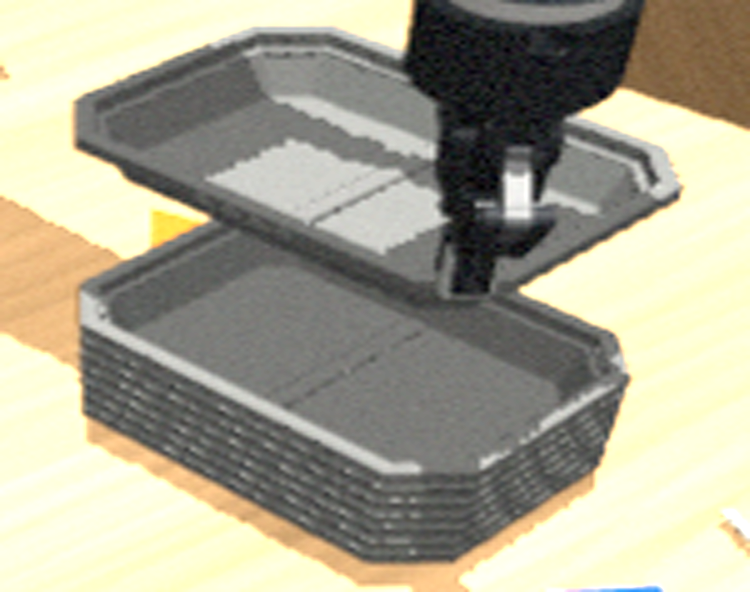

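View pics/b13.png

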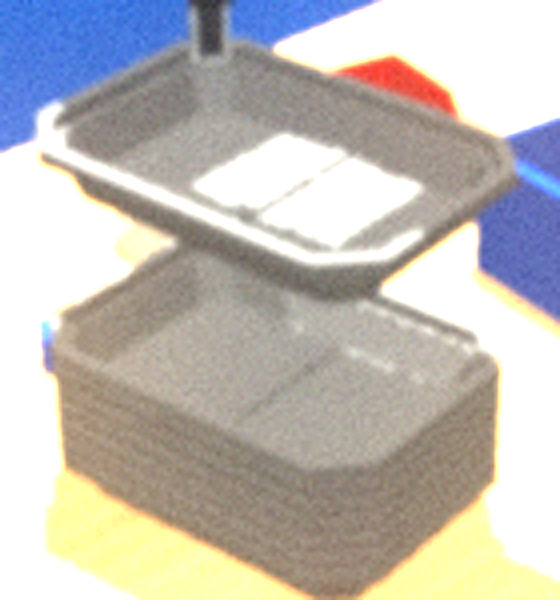

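View pics/diff_scene.png

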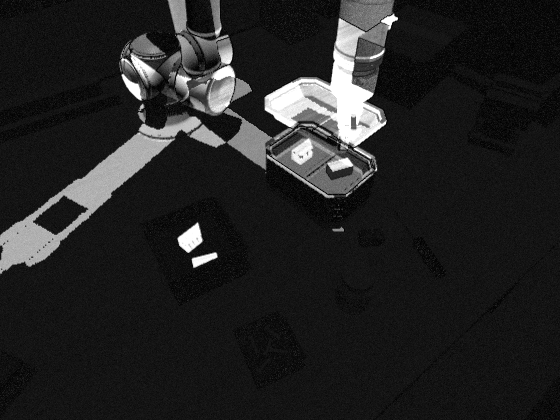

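Run:
```python
from h import *
c=cal("scene");s=cal("side")
def tri(a,b):
    o1,d1=ray(c,250+a[0]/5,70+a[1]/3.7);o2,d2=ray(s,170+b[0]/4,165+b[1]/4)
    t=np.linalg.lstsq(np.c_[d1,-d2],o2-o1,rcond=None)[0]
    p,q=o1+d1*t[0],o2+d2*t[1]; return (p+q)/2,np.linalg.norm(p-q)
P={}
for n,a,b in [("b_negx",(262,29),(385,262)),("b_posy",(335,31),(315,265)),("c_negx",(78,100),(516,178)),("c_negy",(77,142),(500,142))]:
    P[n],e=tri(a,b);print(n,P[n].round(3),round(e,4))
print("stack corner b check (z .110):",tri((262,238),(0,0))[1]>0)
```

```text
b_negx [0.36  0.189 0.236] 0.0046
b_posy [0.382 0.215 0.236] 0.0043
c_negx [0.37  0.077 0.236] 0.0005
c_negy [0.403 0.052 0.235] 0.0016
stack corner b check (z .110): True
```

Emit:
step_arm --series '[[1.0,[0,0,-0.015],[0,0,0]],[1.0,[0,0,-0.01],[0,0,0]],[1.0,[0,0,0],[0,0,0]],[1.0,[0,0,0],[0,0,0]],[1.0,[0,0,0],[0,0,0]],[1.0,[0,0,0],[0,0,0]],[1.0,[0,0,0],[0,0,0]],[1.0,[0,0,0],[0,0,0]]]'

```text
t: 18.45
position: [0.5949, 0.0937, 0.3175]
tcp_rot: [[0.608, 0.794, -0.002], [0.794, -0.608, 0.001], [-0.0, -0.003, -1.0]]
wrist_force: [-0.6, 0.1, -2.4]
gripper_width: 0.062
```

```bash
python3 st.py
python3 - <<'E'
from h import *
s=manip.observe();print(s["joint_vel"].round(3),s["ft_torque"].round(2))
im=viewer.grab_frame("side");d=cv2.absdiff(im,cv2.imread("pics/side13.png"));print(d[165:315,170:310].mean())
print(manip.hand_in())
E
```

```text
18.45 [0.5949 0.0937 0.3175] yawx 52.53 z [-0.002  0.001 -1.   ] w 0.062 F [-0.6  0.1 -2.4] q [0.1  0.1  1.19 0.   1.85 0.75]
[ 0.     0.002 -0.003  0.001  0.     0.   ] [-0.09 -0.19  0.01]
6.586682539682539
the job is handed in; nothing more can be done
None
```

Both offcuts are in the scrap bin, and the top tray is off the stack and held up in the gripper by corner_d. I handed the job in at about 18.5 s of the 62 s allowed, and no verdict was reported.

- **Peel:** I raised corner_d about 28 mm while corner_b stayed down in the nest, judging by the scene and side pictures. I then drew corner_b out slowly and levelled the tray.
- **Offcuts:** the pictures show both lying flat inside the scrap bin.
- **Tray height:** just before a final 7.5 mm raise, the two-view check put the rim at 0.236 m at corners b and c. At the gripped corner it was about 0.246 m, worked out from the arm pose. After the raise the underside is about 0.20–0.21 m up, roughly 95 mm above the rest of the stack.
- **Tray level:** those heights give a tilt of about 2–3°, against the 15° limit. The ray mismatch was up to 4.6 mm, so this is approximate.
- **Everything else:** comparing the first scene picture with the one taken just before the final raise, the jar, the screwdriver, the bolt bin and the stack showed no visible movement.
- **Final state:** the joints were still, and the wrist carried about 2.4 N against the tray's weight of about 1.7 N.

One thing was unexpected: the jaw reading fell from 9.2 mm at a 20 N squeeze to 5–6 mm at 110–120 N on the 10 mm bar. I took this as give in the fingers. It still crept slightly during the hold (0.068 to 0.062 of full opening), but the grip showed no visible slip. I did not repeat the height and level measurement after the final raise.

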